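Square the heat meter on the warming plate and set the heat lever

TASK

Get the warming plate ready for the next nest: lay the pocket heat meter on the plate, face up, pushed square and flush into the corner of its two fences with its long side along the long fence. Then swing the lever of the heat control so that it points between the two ears of the set marker on the scale, and let go. Leave the jar, bowl, brush and cup where they are.

Things in the scene. Friction and masses are not known exactly. Their poses are not given: they have to be found in the camera images.
- meter_center (a point): Pocket heat and humidity meter, an off-white box with a small display and buttons on top, 78 (its x) x 52 (its y) x 17 mm, about 0.1 kg, loose, lying face up on the table. This point is its centre, half-way up (8.5 mm over what it lies on). Its z points up while face up.
- plate: Warming plate, fixed: bare metal, 130 (x) x 150 (y) mm, top 14 mm above the table; it may stand left or right, and the control on the other side. Two steel fences, 10 mm thick, rise 21 mm above its top: the long one along its left edge (+y), the short one along its far edge (+x). Origin: centre of its underside.
- plate_corner (a point): Inner corner of the plate's two fences, at the height of the plate's top. x runs along the long fence towards the short one, y square towards the long fence. Free plate reaches 120 mm to -x and 140 mm to -y of this point. With the meter flush in the corner, long side along the long fence, its centre lies at x = -39, y = -26, z = +8.5 mm in this frame.
- control_pivot (a point): Upright pivot axis of the heat control's lever, at the housing's top, 30 mm above the table. The control is a fixed flat white box, 150 (x) x 200 (y) x 30 mm, with a scale of short ticks; this point lies 55 mm to -x of the box's centre. x points across the box, away from the robot, where the lever points at joint value 0.
- lever (a joint): Angle of the lever about the upright pivot, in rad: 0 along the control's x axis, growing anticlockwise seen from above (tip to the left). Range -0.85 to 0.85; it starts near the right-hand end (-0.8 to -0.5). Stiff with friction (0.12 N m, about 1.5 N at the knob), it stays where it is left; no spring.
- lever_knob (a point): The lever's knob: an upright black round handle, 18 mm in diameter, from 44 to 86 mm above the table, standing on a flat steel arm 78 mm from the pivot. The point lies on its axis 68 mm above the table; x points from the pivot along the lever. The lever's thin pointer reaches 24 mm beyond this axis.
- marker_notch (a point): The set marker: a fixed dark steel saddle on the scale with two upright ears, 18 mm long, 9 mm thick, tops 45 mm above the table, with a 16 mm gap between. The point lies mid-gap, 113 mm from the pivot, 40 mm above the table; x points straight away from the pivot. The lever is set when it points from the pivot to this point.
- jar_center (a point): Small clear glass jar standing on the table, 62 mm in diameter, 60 mm tall, loose; the point is its centre, 30 mm up. Not to be disturbed.
- bowl_center (a point): Pale blue-grey feeding bowl, 129 mm in diameter, 39 mm tall, loose; the point is its centre, 19 mm up. Not to be disturbed.
- scrub_brush_center (a point): Scrubbing brush with a loop handle, 86 x 30 x 55 mm, loose; the point is its centre, 27 mm up. Not to be disturbed.
- cup_center (a point): Small feeding cup, 42 mm in diameter, 38 mm tall, loose; the point is its centre, 19 mm up. Not to be disturbed.
- brooder_left (a point): Foot of the left front corner of the big white incubator (fixed, closed clear door, 510 mm tall) behind the work. Its face runs straight from this point through brooder_middle and 300 mm beyond it; hinges and latch stand out up to 35 mm. It is solid: when crossing from one side of the table to the other, swing the arm in close to the robot.
- brooder_middle (a point): Foot of the middle of the same incubator's front face, at the table.

How it is judged:
On the way, in this order (a step that is already met when the one before it is completed fails the run):
1. the meter lies face up on the plate, flush in the corner of both fences (x of meter_center in the frame of plate_corner between -0.0435 and -0.036 m and y of meter_center in the frame of plate_corner between -0.0305 and -0.023 m and z of meter_center in the frame of plate_corner between 0.005 and 0.012 m and angle between the x axis of meter_center and the x axis of plate_corner, either way round below 0.06 rad and angle between meter_center's own z axis and vertical below 0.1 rad), for 0.2 s.
2. the lever points between the marker's ears (angle between the x axis of lever_knob and the x axis of marker_notch, either way round below 0.07 rad), for 0.2 s.
At the end, for the whole second after the job is handed in: The meter lies at rest, face up, on the plate, its long side along the long fence (within 0.06 rad), within about 4 mm of flush against both fences, and the lever points at the marker's gap within 0.07 rad (4 degrees) (all of step 1 and angle between the x axis of lever_knob and the x axis of marker_notch, either way round below 0.07 rad and velocity of joint lever between -0.02 and 0.02 rad/s); the robot touches nothing.
It fails at once if a bystander (jar, bowl, brush or cup) was moved more than 30 mm (distance of any of jar_center, bowl_center, scrub_brush_center, cup_center from where it was at the start of the episode above 0.03 m).
It also fails if it takes over 72 s, if anything falls off the work surface, if the arm or the gripper's body presses on something with over 40 N, if the wrist force passes 120 N, or if a joint passes its speed limit or range.

ROBOT

A 7-joint arm with a two-finger parallel gripper is mounted at the origin on a cart in front of the work surface, level with it; the furniture and walls round the work are solid. World frame = base frame: x ahead of the robot, y to its left, z up, the work surface at z = 0. Lengths are in m, angles in rad, forces in N, time in s.
With the tool pointing down it reaches from about 0.425 to 0.925 m from the base axis. Payload 6.8 kg.
Tool frame: the origin (TCP) lies at the very end of the fingers, on their centre line; the grasp point (between the pads) lies bot.grip_point_offset behind it (bot.grip_point_offset is the distance from the TCP to the grasp point, in m); z points along the fingers, y is the line along which they close (so a half turn about z gives the same grasp; the last joint's range is limited). The gripper opens to 85 mm and grips with 20 to 120 N. Pads are 22 mm wide; open, the fingers measure 114 mm over their backs; the gripper's body (76 mm by 85 mm) begins 54 mm behind the grasp point. The pads swing forward as they close: fully open they stand 13 mm farther back than shut.
Start: joints at [1.098, 0.477, 0.022, 1.555, -0.011, 1.109, -0.083], TCP at [0.241, -0.631, 0.231] pointing down, gripper open.
Joint ranges: [-2.96, 2.96], [-0.34, 2.1], [-1.41, 1.46], [0.24, 2.44], [-1.37, 4.51], [0.17, 1.92], [-2.96, 2.96]. Speed limits (rad/s): [2.39, 2.39, 3.14, 3.14, 3.14, 3.14, 3.14].

INTERFACE

Orientations are given as a unit quaternion [w, x, y, z].
In Python, from station import bot, imaging gives the robot as it stands. The module is installed in compiled form; this text tells all that it offers.
- The arm moves only by the tool carry_out, never from a script. Its argument "targets" is one flat list of numbers, 5 for each row, row after row: the closure in counts, from 0 (fully open) to 255 (shut), then the shift along the world's x, y, z in mm, then the turn about the world's z in degrees. A call has 1 to 20 rows; each row shifts and turns the commanded pose from where the row before left it; what a row does not reach is not made up. A row lasts 1/10 s, in which the tool goes at most 50 mm and 8.59 degrees, less where a joint would pass 70% of its speed; a pose out of reach is approached as far as the arm can. A call is refused whole if a number of a shift passes 50 or a number of a turn 8.59, either way. A call with a gripper value outside its range is refused whole. The fingers move at their own pace and stop on an object; "newtons" is the grip in N (left out, the last holds). Time passes only in rows, so rows that do not move let the fingers close. It gives the time, the measured TCP pose, the force, the opening and the grip force at its end, in the units of the state.
- bot.get_obs(): the state, without advancing time (a new reading comes with each control period).
- imaging.read_camera(name): name is "scene" or "top" or "wrist"; returns a dict with "frame" (480x640x3 uint8, red, green, blue), "fov_y" (degrees; the focal length in pixels is half the picture's height over the tangent of half this angle, whatever the lens; pixels are square), "cx", "cy" (the principal point, pixels), "pose" (4x4, takes a point from camera to world coordinates); the wrist camera has in their place "tool_from_camera" (4x4, takes a point from camera to tool coordinates, whose origin is the TCP and whose axes are the flange's). Camera axes: x right, y up, looking along -z (the intrinsics and any distortion apply to the point x, -y, -z); pixel columns grow to the right and rows downward; lengths in m; the calibration is good to about 2 mm. A picture is of the moment at which its call begins: read the wrist's pose just before it. There is no depth.
- bot.hand_in(): hands the job in; it is judged then, once.
The state is a dict: "t": time; "q": joint angles; "joint_vel": joint speeds; "joint_torque": joint torques, N m; "eef_pos": TCP position; "tool_rot": TCP orientation; "contact_force": force on the tool from outside, world axes, zero at the start; "torque": the same for the moment, N m; "gripper_width": opening from 0.0 (shut) to 1.0 (fully open); "grasp_force": force on a finger pad.
Only numpy, scipy, OpenCV 4.12 (cv2) and the standard library are available. Lean on these libraries where they do the work, as an engineer would, in place of code of your own. Each camera call takes 0.05 s, during which the arm holds its last target. There are 200 camera calls.

## Working session

There is one attempt and no reset: what is moved stays moved. The work goes in short steps, Python scripts to look and compute and a tool call to move; the robot and the scene stay as the last step left them, time stands still between calls to the robot, and variables do not carry over. Pictures are saved under pics/ and viewed, at most 13 in all, crops included, and the job is handed in when it is done.

Besides the shell and the picture viewer there is one more tool, called after "Request:" by a JSON object that holds its "api" and its "payload", one argument or row to a line. carry_out: Moves the arm, as the interface text tells. Its arguments: {"type":"object","properties":{"targets":{"type":"array","items":{"type":"number"}},"newtons":{"type":"number"}},"required":["targets"]}

```bash
mkdir -p pics; cat > h.py <<'E'
import numpy as np, cv2
from station import bot, imaging
def cam(n):
    o=bot.get_obs(); c=imaging.read_camera(n)
    if 'pose' not in c:
        from scipy.spatial.transform import Rotation as R
        q=np.array(o['tool_rot']); T=np.eye(4); T[:3,:3]=R.from_quat(q[[1,2,3,0]]).as_matrix(); T[:3,3]=o['eef_pos']
        c['pose']=T@np.array(c['tool_from_camera'])
    c['f']=240/np.tan(np.radians(c['fov_y'])/2)
    return c
def ray(c,u,v):
    d=np.array([(u-c['cx'])/c['f'],-(v-c['cy'])/c['f'],-1.]); P=np.array(c['pose'])
    return P[:3,3],P[:3,:3]@d
def at(c,u,v,z):
    p,d=ray(c,u,v); return p+d*(z-p[2])/d[2]
def px(c,X):
    P=np.array(c['pose']); q=P[:3,:3].T@(np.asarray(X)-P[:3,3]); return c['cx']+c['f']*q[0]/-q[2], c['cy']-c['f']*q[1]/-q[2]
def save(c,n): cv2.imwrite('pics/'+n+'.png',c['frame'][:,:,::-1])
E
python3 - <<'E'
from h import *
import pickle
for n in('top','scene','wrist'):
    c=cam(n); save(c,n+'0'); pickle.dump(c,open(n+'.pkl','wb')); print(n,{k:np.round(v,3).tolist() if k=='pose' else v for k,v in c.items() if k!='frame'})
o=bot.get_obs();print(o,bot.grip_point_offset)
E
```

```text
top {'fov_y': 52.972193393114566, 'cx': 317.7216810692391, 'cy': 248.35452289848143, 'pose': [[0.014, 0.99, -0.141, 0.409], [-1.0, 0.014, 0.0, 0.021], [0.002, 0.14, 0.99, 1.274], [0.0, 0.0, 0.0, 1.0]], 'f': np.float64(481.65818984583717)}
scene {'fov_y': 45.983961711154414, 'cx': 331.3911791859273, 'cy': 230.9729681305244, 'pose': [[-0.631, 0.572, -0.524, -0.079], [-0.775, -0.477, 0.414, 0.53], [-0.013, 0.668, 0.744, 1.021], [0.0, 0.0, 0.0, 1.0]], 'f': np.float64(565.6246595893435)}
wrist {'fov_y': 62.221869929642935, 'cx': 324.5549891238837, 'cy': 244.19876762610107, 'tool_from_camera': array([[-5.09443829e-04,  9.66246801e-01,  2.57617663e-01,
         6.48881448e-02],
       [ 9.99999370e-01,  7.49941892e-04, -8.35289955e-04,
        -1.02369126e-03],
       [-1.00029452e-03,  2.57617075e-01, -9.66246574e-01,
        -1.42170661e-01],
       [ 0.00000000e+00,  0.00000000e+00,  0.00000000e+00,
         1.00000000e+00]]), 'pose': [[0.356, 0.903, 0.241, 0.301], [-0.934, 0.344, 0.091, -0.606], [-0.001, -0.258, 0.966, 0.373], [0.0, 0.0, 0.0, 1.0]], 'f': np.float64(397.6809250284329)}
{'t': 0.15, 'q': array([ 1.09789197,  0.47764034,  0.02235183,  1.5562182 , -0.01148979,
        1.10928216, -0.08309985]), 'joint_vel': array([-5.62314801e-04, -3.07941803e-03,  8.71853959e-04, -1.66451983e-03,
        7.35258810e-05, -1.95121911e-04, -5.04812197e-04]), 'joint_torque': array([ 1.73050732e-03, -5.96928227e+01,  1.60953015e+00, -2.81492615e+01,
        1.25836596e-02,  6.56443764e-03,  1.27097202e-06]), 'eef_pos': array([ 0.24064475, -0.63016214,  0.23053156]), 'tool_rot': array([-6.85807790e-04,  9.83408917e-01,  1.81401208e-01, -1.83238181e-04]), 'contact_force': array([ 1.36197612, -0.47126756,  1.05905684]), 'torque': array([-0.0267796 ,  0.02936606, -0.00939489]), 'grasp_force': 0.0, 'gripper_width': 0.9999897405225537} 0.0187
```

View pics/top0.png

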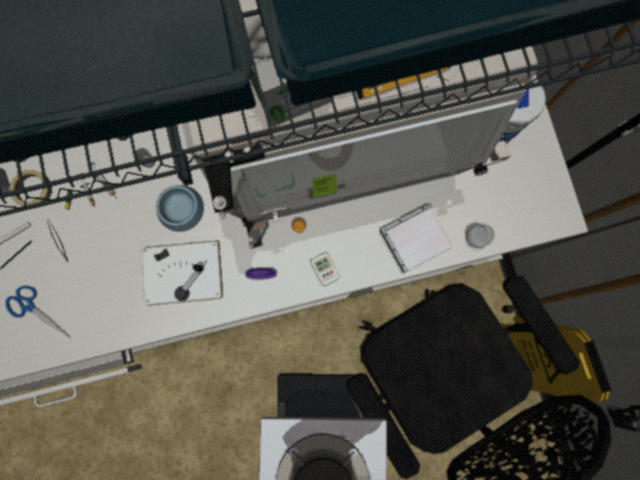

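View pics/scene0.png

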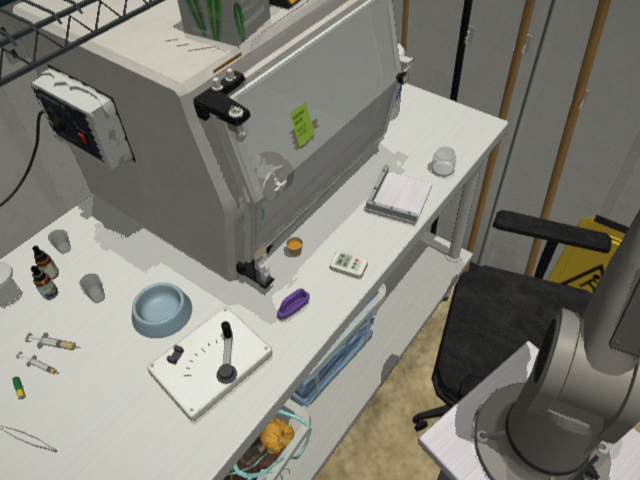

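```bash
python3 - <<'E'
from h import *
import pickle
t=pickle.load(open('top.pkl','rb'))['frame'];s=pickle.load(open('scene.pkl','rb'))['frame']
def cr(f,x,y,w,h,W,H): return cv2.resize(f[y:y+h,x:x+w],(W,H),interpolation=cv2.INTER_CUBIC)
A=np.hstack([cr(t,135,230,100,75,400,300),cr(t,375,195,80,80,300,300),cr(t,305,245,40,50,100,300)[:, :100]])
B=np.hstack([cr(s,145,300,130,120,325,300),cr(s,360,155,80,75,320,300),cr(s,325,245,50,40,155,300)])
cv2.imwrite('pics/comp.png',np.vstack([A,B])[:,:,::-1])
E
```

```text
(no output)
```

View pics/comp.png

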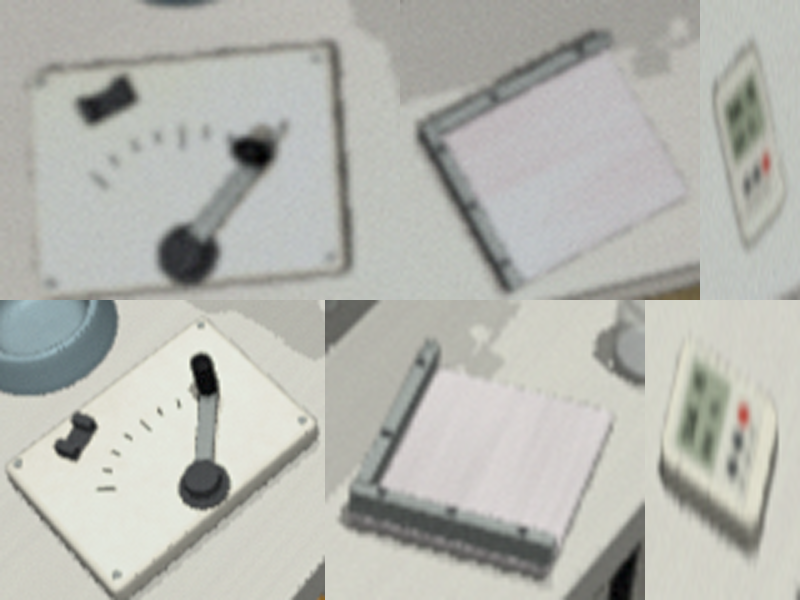

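```bash
python3 - <<'E'
from h import *
import pickle
t=pickle.load(open('top.pkl','rb'));s=pickle.load(open('scene.pkl','rb'))
tc=lambda X,Y:(135+X/4-.4,230+Y/4-.4); tp=lambda X,Y:(375+(X-400)*.2667-.4,195+Y*.2667-.4); tm=lambda X,Y:(305+(X-700)*.4,245+Y/6-.4)
sc=lambda X,Y:(145+X*.4-.4,300+(Y-300)*.4-.4); sp=lambda X,Y:(360+(X-325)*.25-.4,155+(Y-300)*.25-.4); sm=lambda X,Y:(325+(X-645)*.3226-.4,245+(Y-300)*.1333-.4)
def show(n,c,P,z): 
    r=[at(c,*p,z)[:2] for p in P]; print(n,*[np.round(x*1000).tolist() for x in r]); return np.array(r)
# plate
show('plate top: incorner,longend,shortend',t,[tp(440,135),tp(522,285),tp(610,42)],.035)
show('plate top floor corner FR,',t,[tp(688,190)],.014)
show('plate scene: incorner longend shortend(fence tops)',s,[sp(382,488),sp(557,540),sp(438,350)],.035)
show('scene floor FR',s,[sp(612,412)],.014)
show('box top TL TR BR BL',t,[tc(38,80),tc(332,45),tc(345,270),tc(37,293)],.03)
show('box scn',s,[sc(8,465),sc(203,320),sc(318,425),sc(118,597)],.03)
show('pivot t',t,[tc(188,252)],.045);show('pivot s',s,[sc(205,480)],.045)
show('knobtop t',t,[tc(255,150)],.086);show('knobtop s',s,[sc(203,360)],.086)
show('marker t',t,[tc(90,107),tc(126,90)],.045);show('marker s',s,[sc(66,438),sc(87,421)],.045)
show('meter t',t,[tm(715,85),tm(752,42),tm(786,195),tm(748,246)],.017)
show('meter s',s,[sm(690,340),sm(775,400),sm(755,530),sm(665,462)],.017)
show('bowl',t,[(180,207)],.039);show('brush',t,[(261,272)],.03);show('cup',t,[(299,226)],.038);show('jar',t,[(479,235)],.06)
show('brooder',t,[(240,215)],0)
E
```

```text
plate top: incorner,longend,shortend [634.0, -155.0] [530.0, -210.0] [702.0, -274.0]
plate top floor corner FR, [601.0, -332.0]
plate scene: incorner longend shortend(fence tops) [623.0, -160.0] [523.0, -211.0] [694.0, -273.0]
scene floor FR [595.0, -335.0]
box top TL TR BR BL [576.0, 474.0] [601.0, 283.0] [455.0, 269.0] [438.0, 466.0]
box scn [574.0, 476.0] [593.0, 286.0] [449.0, 269.0] [426.0, 463.0]
pivot t [465.0, 366.0]
pivot s [457.0, 366.0]
knobtop t [526.0, 316.0]
knobtop s [523.0, 320.0]
marker t [557.0, 434.0] [568.0, 411.0]
marker s [557.0, 431.0] [560.0, 411.0]
meter t [559.0, 39.0] [579.0, -0.0] [512.0, -36.0] [489.0, 3.0]
meter s [570.0, -5.0] [512.0, -38.0] [484.0, 6.0] [545.0, 39.0]
bowl [688.0, 384.0]
brush [521.0, 167.0]
cup [642.0, 71.0]
jar [621.0, -391.0]
brooder [677.0, 232.0]
```

Request:
{"api": "carry_out", "payload": {
  "targets": [0,18,39,0,0.5,0,18,39,0,0.5,0,18,39,0,0.5,0,18,39,0,0.5,0,18,39,0,0.5,0,18,39,0,0.5,0,18,39,0,0.5,0,18,39,0,0.5,0,18,39,0,0.5,0,18,39,0,0.5,0,18,39,0,0.5,0,18,39,0,0.5,0,18,39,0,0.5,0,18,39,0,0.5,0,18,39,0,0.5,0,18,39,0,0,0,0,0,0,0]
}}

```text
t: 1.85
eef_pos: [0.5305, 0.0004, 0.2315]
tool_rot: [-0.002, 0.968, 0.25, 0.001]
contact_force: [-0.8, 0.1, -0.4]
gripper_width: 1.003
grasp_force: 0.0
```

```bash
python3 - <<'E'
from h import *
c=cam('wrist');save(c,'w1');import pickle;pickle.dump(c,open('w1.pkl','wb'));print(bot.get_obs()['eef_pos'],bot.get_obs()['tool_rot'],px(c,[.532,0,.017]))
E
```

```text
[ 0.52940427 -0.00307355  0.23116279] [-6.93691861e-04  9.68705132e-01  2.48213296e-01  2.12278468e-04] (np.float64(327.1316498558166), np.float64(211.6521387689681))
```

View pics/w1.png

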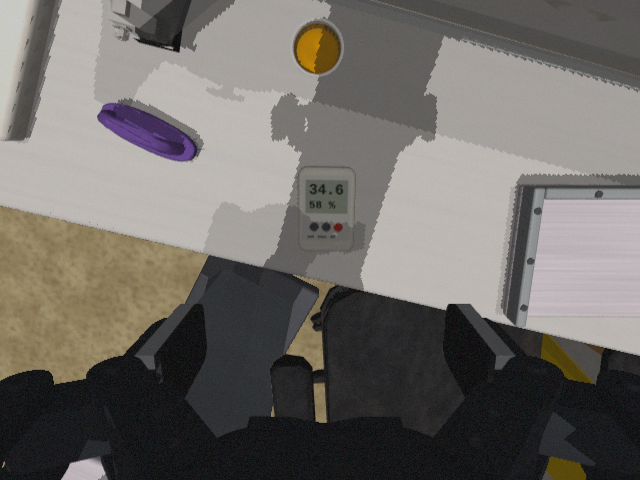

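```bash
python3 - <<'E'
from h import *
import pickle
c=pickle.load(open('w1.pkl','rb'))
A=lambda u,v,z:(lambda p:print((u,v),np.round(p[:2]*1000,1)))(at(c,u,v,z))
for p in[(326.5,167),(326.5,250),(299.5,208),(353.5,208)]:A(*p,.017)
print('fence: inner corner top, long fence top inner front end, short fence inner later, outer corner');
for p in[(545,199),(527,325),(636,199),(536,188)]:A(*p,.035)
o=np.array([0.968705132,0.248213296]);print(np.degrees(2*np.arctan2(o[1],o[0])))
E
```

```text
(326.5, 167) [566.6  19.8]
(326.5, 250) [500.1 -17. ]
(299.5, 208) [522.8  23.5]
(353.5, 208) [546.5 -19.3]
fence: inner corner top, long fence top inner front end, short fence inner later, outer corner
(545, 199) [ 634.4 -156.1]
(527, 325) [ 531.3 -212.9]
(636, 199) [ 671.9 -224.2]
(536, 188) [ 638.3 -143.8]
28.743626539445067
```

Request:
{"api": "carry_out", "payload": {
  "targets": [0,5,5,-45,0,0,0,0,-45,0,0,0,0,-45,0,0,0,0,-45,0,0,0,0,-26,0,0,0,0,0,0,0,0,0,0,0]
}}

```text
t: 2.6
eef_pos: [0.5337, -0.0025, 0.0256]
tool_rot: [0.0, 0.97, 0.245, -0.0]
contact_force: [0.4, 0.2, 0.9]
gripper_width: 1.002
grasp_force: 0.0
```

Request:
{"api": "carry_out", "payload": {
  "targets": [0,0,4,-12,0.4,0,0,0,-10,0,0,0,0,0,0,130,0,0,0,0,130,0,0,0,0,130,0,0,0,0,130,0,0,0,0,130,0,0,0,0],
  "newtons": 25
}}

```text
t: 3.4
eef_pos: [0.5342, 0.0024, 0.0039]
tool_rot: [0.0, 0.969, 0.249, 0.0]
contact_force: [-1.1, 0.1, 5.8]
gripper_width: 0.602
grasp_force: 26.5
```

Request:
{"api": "carry_out", "payload": {
  "targets": [130,0,0,30,0,130,0,0,40,0,130,0,0,40,0,130,12,-33,0,0,130,12,-33,0,0,130,12,-33,0,0,130,12,-33,0,0,130,12,-33,0,0,130,12,-33,0,0,130,12,-33,0,0,130,0,0,0,0,130,0,0,0,0]
}}

```text
t: 4.6
eef_pos: [0.6172, -0.2294, 0.1125]
tool_rot: [-0.0, 0.969, 0.248, -0.0]
contact_force: [-1.0, 1.7, -0.6]
gripper_width: 0.6
grasp_force: 27.6
```

```bash
python3 - <<'E'
from h import *
c=cam('wrist');save(c,'w2');import pickle;pickle.dump(c,open('w2.pkl','wb'));o=bot.get_obs();print(o['eef_pos'],o['tool_rot'],o['gripper_width'])
E
```

```text
[ 0.61728466 -0.22771756  0.11264812] [-6.96446846e-04  9.68554528e-01  2.48800085e-01 -3.98672035e-04] 0.6022225446922238
```

View pics/w2.png

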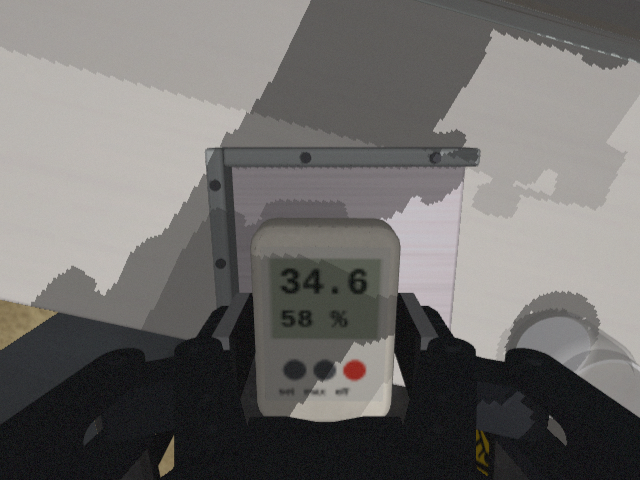

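```bash
python3 - <<'E'
from h import *
import pickle
c=pickle.load(open('w2.pkl','rb'))
yaw=np.radians(28.8);e=np.array([np.cos(yaw),np.sin(yaw)]);n=np.array([-e[1],e[0]])
def A(k,u,v,z):
    p=at(c,u,v,z)[:2]-[.6173,-.2277];print(k,np.round((at(c,u,v,z)[:2])*1000,1),'rel TCP along e,n',np.round([p@e*1000,p@n*1000],1))
A('corner top',223,165,.035);A('corner floor',233,167,.014);A('short fence right top',479,164,.035);A('long fence inner near',231,297,.035)
A('long floor near',236,300,.014)
A('meter far L',265,221,.122);A('far R',385,221,.122);A('meter L',251,250,.122);A('meter R',400,250,.122)
A('near',325,419,.122)
E
```

```text
corner top [ 635.  -155.8] rel TCP along e,n [50.1 54.5]
corner floor [ 633.  -157.6] rel TCP along e,n [47.6 53.9]
short fence right top [ 702.  -277.5] rel TCP along e,n [ 50.3 -84.4]
long fence inner near [ 567.3 -192.4] rel TCP along e,n [-26.8  55. ]
long floor near [ 556.8 -195.7] rel TCP along e,n [-37.6  57.2]
meter far L [ 640.2 -192.7] rel TCP along e,n [36.9 19.7]
far R [ 659.8 -228.5] rel TCP along e,n [ 36.8 -21.1]
meter L [ 628.7 -193. ] rel TCP along e,n [26.7 24.9]
meter R [ 653.5 -238.3] rel TCP along e,n [ 26.6 -26.7]
near [ 580.7 -248.5] rel TCP along e,n [-42.1  -0.6]
```

Request:
{"api": "carry_out", "payload": {
  "targets": [130,0,0,-40,0,130,0,0,-35,0,130,0,0,-18,0,130,0,0,0,0,130,4.4,2.4,0,0,130,4.4,2.4,0,0,130,0,0,0,0,130,0,0,0,0]
}}

```text
t: 5.45
eef_pos: [0.6273, -0.2235, 0.021]
tool_rot: [0.0, 0.969, 0.249, 0.001]
contact_force: [-0.3, 0.7, -2.3]
gripper_width: 0.597
grasp_force: 29.6
```

Request:
{"api": "carry_out", "payload": {
  "targets": [130,0,0,-2.5,0,130,1.8,1,0,0,130,1.8,1,0,0,130,1.8,1,0,0,130,0,0,0,0]
}}

```text
t: 5.95
eef_pos: [0.6287, -0.2227, 0.0171]
tool_rot: [0.0, 0.969, 0.248, -0.003]
contact_force: [-8.1, -4.0, 3.6]
gripper_width: 0.602
grasp_force: 30.1
```

Request:
{"api": "carry_out", "payload": {
  "targets": [60,-1,-0.5,0,0,50,0,0,0,0,50,0,0,0,0,50,0,0,40,0,255,0,0,10,0,255,12,-22,0,0,255,13,-23,0,0,255,0,0,0,0,255,0,0,0,0]
}}

```text
t: 6.85
eef_pos: [0.6562, -0.2665, 0.0676]
tool_rot: [-0.0, 0.969, 0.248, 0.0]
contact_force: [-0.6, 0.7, -0.8]
gripper_width: -0.001
grasp_force: 0.0
```

```bash
python3 - <<'E'
from h import *
c=cam('wrist');save(c,'w3');import pickle;pickle.dump(c,open('w3.pkl','wb'));o=bot.get_obs();print(o['eef_pos'],o['tool_rot'],o['gripper_width'])
E
```

```text
[ 0.65601502 -0.2653547   0.06753186] [-4.37764878e-04  9.68530466e-01  2.48894632e-01  8.16898358e-05] -0.0038269895310656453
```

View pics/w3.png

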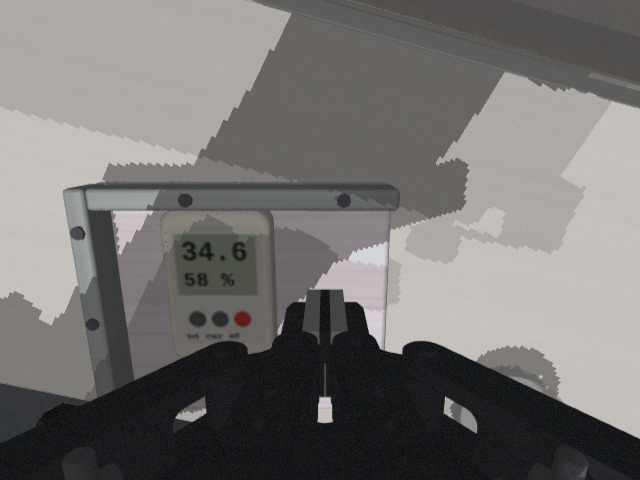

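Request:
{"api": "carry_out", "payload": {
  "targets": [255,0,0,-30,0,255,0,0,-18,0,255,0,0,0,0,255,-4.8,8.8,0,0,255,-2.4,4.4,0,0,255,-2.4,4.4,0,0,255,-2.4,4.4,0,0,255,-2.4,4.4,0,0,255,-2.4,4.4,0,0,255,0,0,0,0]
}}

```text
t: 7.9
eef_pos: [0.6397, -0.2353, 0.0207]
tool_rot: [0.0, 0.969, 0.249, 0.001]
contact_force: [0.5, -1.5, 2.0]
gripper_width: 0.001
grasp_force: 1.0
```

Request:
{"api": "carry_out", "payload": {
  "targets": [255,-1.9,3.5,0,0,255,-1.9,3.5,0,0,255,-1,1.8,0,0,255,-1,1.8,0,0,255,-0.5,0.9,0,0,255,0,0,0,0]
}}

```text
t: 8.5
eef_pos: [0.634, -0.2304, 0.0208]
tool_rot: [0.004, 0.969, 0.247, 0.001]
contact_force: [5.4, -13.7, 1.5]
gripper_width: 0.002
grasp_force: 7.0
```

Request:
{"api": "carry_out", "payload": {
  "targets": [255,2.5,-4.5,0,0,255,2.5,-4.5,0,0,255,0,0,45,0,255,0,0,45,0,255,0,0,0,0,255,0,0,0,0]
}}

```text
t: 9.1
eef_pos: [0.6381, -0.2318, 0.1104]
tool_rot: [-0.0, 0.968, 0.249, 0.0]
contact_force: [-0.9, -0.3, 0.4]
gripper_width: 0.003
grasp_force: 0.0
```

```bash
python3 - <<'E'
from h import *
c=cam('wrist');save(c,'w4');import pickle;pickle.dump(c,open('w4.pkl','wb'));o=bot.get_obs();print(o['eef_pos'],o['tool_rot'],o['gripper_width'])
cv2.imwrite('pics/w4c.png',cv2.resize(c['frame'][130:430,100:500,::-1],(800,600),interpolation=cv2.INTER_CUBIC))
E
```

```text
[ 0.63705957 -0.23177484  0.10886853] [-8.68737565e-04  9.68455133e-01  2.49185307e-01 -7.63790159e-04] -0.00016906189688216695
```

View pics/w4c.png

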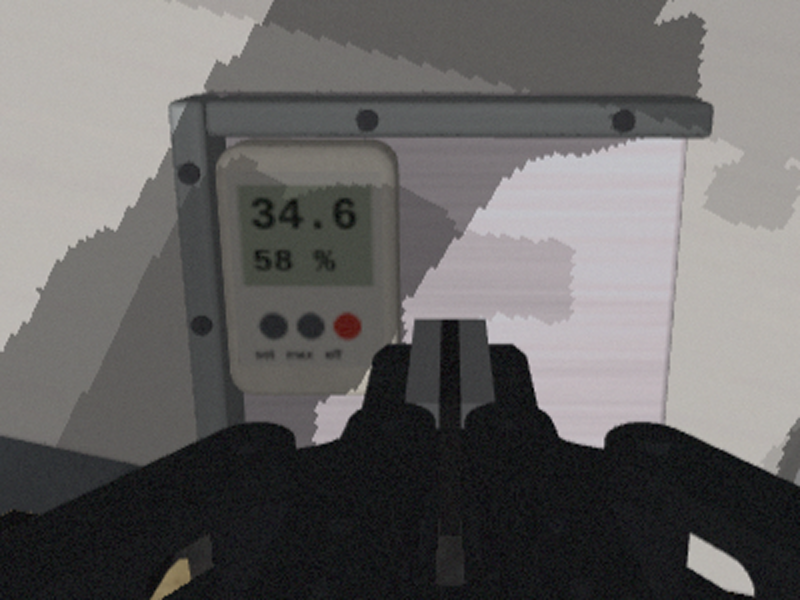

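```bash
python3 - <<'E'
from h import *
import pickle
c=pickle.load(open('w4.pkl','rb'))
yaw=np.radians(28.9);e=np.array([np.cos(yaw),np.sin(yaw)]);n=np.array([-e[1],e[0]])
def A(k,X,Y,z):
    p=at(c,100+X/2-.25,130+Y/2-.25,z)[:2]-[.6345,-.156];print(k,np.round([p@e*1000,p@n*1000],1))
A('inner corner top',207,137,.035);A('short R',711,137,.035);A('long near top',230,420,.035);A('long near floor',243,420,.014)
A('farL',240,142,.029);A('farR',375,142,.029);A('leftfar',217,165,.029);A('leftnear',232,375,.029);A('rightfar',396,165,.029);A('rightnear',399,340,.029);A('nearL',250,393,.029);A('nearR',340,393,.029)
E
```

```text
inner corner top [-0.2 -0.7]
short R [  -0.4 -139.1]
long near top [-86.1  -0.8]
long near floor [-97.4   1.3]
farL [-2.5 -8. ]
farR [ -2.6 -46.2]
leftfar [-9.1 -1. ]
leftnear [-74.1  -0.7]
rightfar [ -9.1 -52. ]
rightnear [-62.7 -51.9]
nearL [-80.2  -5.8]
nearR [-80.2 -33.5]
```

Request:
{"api": "carry_out", "payload": {
  "targets": [255,-39,2,0,0,255,-39,2,0,0,255,0,0,0,0,255,0,0,-45,0,255,0,0,-43,0,255,0,0,0,0,255,0,0,0,0]
}}

```text
t: 9.85
eef_pos: [0.5587, -0.2279, 0.02]
tool_rot: [-0.001, 0.968, 0.249, -0.002]
contact_force: [-0.3, -0.2, 0.5]
gripper_width: 0.001
grasp_force: 0.0
```

Request:
{"api": "carry_out", "payload": {
  "targets": [255,4.4,2.4,0,0,255,2.6,1.4,0,0,255,1.3,0.7,0,0,255,1.3,0.7,0,0,255,1.3,0.7,0,0,255,0,0,0,0]
}}

```text
t: 10.45
eef_pos: [0.5699, -0.2239, 0.022]
tool_rot: [0.0, 0.969, 0.248, -0.001]
contact_force: [-4.3, -1.7, 4.1]
gripper_width: 0.003
grasp_force: 2.3
```

Request:
{"api": "carry_out", "payload": {
  "targets": [255,0.9,0.5,0,0,255,0.9,0.5,0,0,255,0,0,0,0]
}}

```text
t: 10.75
eef_pos: [0.57, -0.2239, 0.0217]
tool_rot: [0.0, 0.969, 0.248, -0.003]
contact_force: [-9.1, -3.9, 8.2]
gripper_width: -0.003
grasp_force: 4.7
```

Request:
{"api": "carry_out", "payload": {
  "targets": [255,-4.4,-2.4,0,0,255,-4.4,-2.4,0,0,255,0,0,45,0,255,0,0,45,0,255,0,0,40,0,255,-4,41,10,-2,255,-4,41,10,-2,255,-4,41,10,-2,255,-4,41,10,-2,255,-4,41,10,-2,255,-4,41,0,-2,255,-4,41,0,-2,255,-4,41,0,-2,255,-4,41,0,-2,255,-4,41,0,-2,255,-4,41,0,-2,255,-4,41,0,-2,0,-4,41,0,-2,0,-4,41,0,-2]
}}

```text
t: 12.65
eef_pos: [0.5074, 0.3493, 0.2019]
tool_rot: [-0.001, 1.0, 0.007, 0.0]
contact_force: [1.5, -0.6, -0.7]
gripper_width: 0.33
grasp_force: 0.0
```

```bash
python3 - <<'E'
from h import *
import time
c=cam('wrist');c=cam('wrist');save(c,'w5');import pickle;pickle.dump(c,open('w5.pkl','wb'));o=bot.get_obs();print(o['eef_pos'],o['tool_rot'],o['q'])
s=cam('scene');cv2.imwrite('pics/plate5.png',cv2.resize(s['frame'][155:230,360:440,::-1],(640,600),interpolation=cv2.INTER_CUBIC));pickle.dump(s,open('s5.pkl','wb'))
E
```

```text
[0.50466071 0.35527541 0.20218409] [-3.03569053e-03  9.99930878e-01  1.13546075e-02 -3.11111941e-04] [-0.38895727  0.44414789 -0.42924642  1.7086495   0.20450448  1.03008195
 -2.43464474]
```

View pics/w5.png

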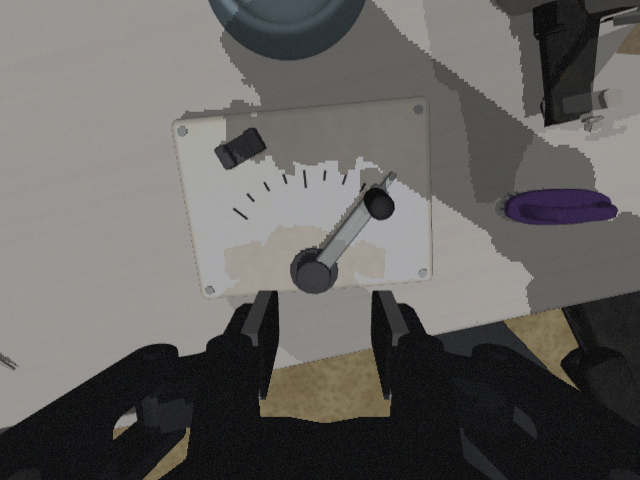

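View pics/plate5.png

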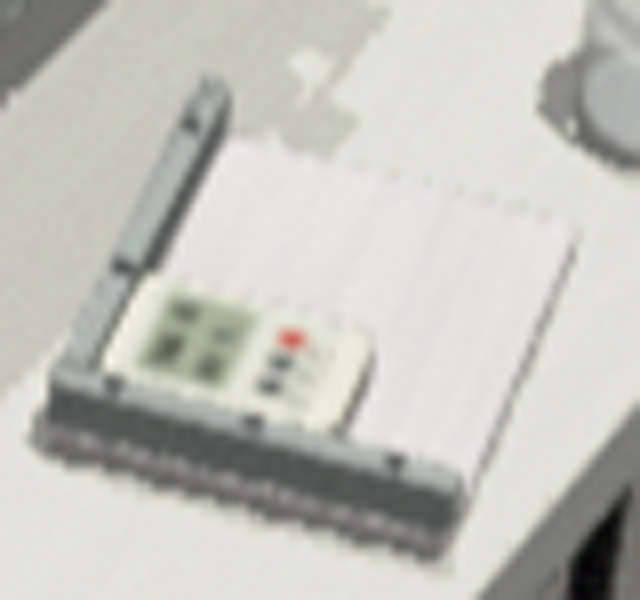

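```bash
python3 - <<'E'
from h import *
import pickle
c=pickle.load(open('w5.pkl','rb'))
A=lambda u,v,z:at(c,u,v,z)[:2]*1000
S=[A(*p,.03) for p in[(182,131),(418,109),(422,272),(210,290)]];print(np.round(S,1))
C=np.mean(S,0); x=(S[0]+S[1]-S[2]-S[3]);x/=np.linalg.norm(x);yv=S[0]+S[3]-S[1]-S[2];print('center',C,'xang',np.degrees(np.arctan2(x[1],x[0])),np.degrees(np.arctan2(-yv[0],yv[1])))
P=C-55*x;print('pivot',P)
for z in(.035,.045,.05):print('hub',A(314,270,z))
K=A(379,203,.086);M=A(240,148,.043);T=A(393,175,.042)
for P in (P,A(314,270,.045)):
  for n,p in(('knob',K),('marker',M),('tip',T)): d=p-P;print(n,np.round(p,1),np.linalg.norm(d).round(1),np.degrees(np.arctan2(d[1],d[0])).round(1))
E
```

```text
[[572.1 470.4]
 [591.3 291.9]
 [462.8 278.3]
 [442.9 456.1]]
center [517.26463663 374.18204156] xang 6.164729681927714 6.281798764021871
pivot [462.58268742 368.27573717]
hub [464.28471332 368.1384696 ]
hub [467.66394742 367.84893799]
hub [469.35356447 367.70417219]
knob [528.6 324.7] 79.1 -33.4
marker [560.7 423.7] 112.7 29.5
tip [543.1 309.5] 99.7 -36.1
knob [528.6 324.7] 74.7 -35.3
marker [560.7 423.7] 108.5 31.0
tip [543.1 309.5] 95.4 -37.7
```

Request:
{"api": "carry_out", "payload": {
  "targets": [0,11,-16,0,0,0,11,-16,0,0,0,0,0,0,0,0,0,0,-45,0,0,0,0,-45,0,0,0,0,-40,0,0,0,0,-20,0,0,0,0,0,0]
}}

```text
t: 13.6
eef_pos: [0.5275, 0.3135, 0.0486]
tool_rot: [0.002, 1.0, 0.007, -0.003]
contact_force: [-0.5, 0.1, -0.1]
gripper_width: 1.003
grasp_force: 0.0
```

Request:
{"api": "carry_out", "payload": {
  "targets": [0,0,9,4,0,255,0,0,0,0,255,0,0,0,0,255,0,0,0,0,255,0,0,0,0,255,0,0,0,0,255,0,0,0,0,255,0,0,0,0,255,0,0,0,0],
  "newtons": 20
}}

```text
t: 14.5
eef_pos: [0.5304, 0.3236, 0.0562]
tool_rot: [0.0, 1.0, 0.007, 0.0]
contact_force: [-0.8, -3.3, 4.8]
gripper_width: 0.202
grasp_force: 22.3
```

Request:
{"api": "carry_out", "payload": {
  "targets": [255,5.6,9.3,0,0,255,4.2,10,0,0,255,2.8,10.6,0,0,255,1.3,10.8,0,0,255,0,0,0,0]
}}

```text
t: 15.0
eef_pos: [0.5475, 0.3648, 0.0563]
tool_rot: [-0.0, 1.0, 0.007, 0.003]
contact_force: [8.8, -0.8, 0.2]
gripper_width: 0.204
grasp_force: 21.8
```

Request:
{"api": "carry_out", "payload": {
  "targets": [255,-0.2,10.8,0,0,255,-1.7,10.8,0,0,255,-3.2,10.4,0,0,255,-4.9,10.3,0,0,255,0,0,0,0,255,0,0,0,0]
}}

```text
t: 15.6
eef_pos: [0.5339, 0.4083, 0.056]
tool_rot: [-0.001, 1.0, 0.007, 0.0]
contact_force: [3.1, 2.4, 0.1]
gripper_width: 0.203
grasp_force: 22.0
```

```bash
python3 - <<'E'
from h import *
c=cam('wrist');import pickle;pickle.dump(c,open('w6.pkl','wb'));o=bot.get_obs();print(o['eef_pos'])
cv2.imwrite('pics/w6.png',c['frame'][:,:,::-1])
E
```

```text
[0.53401017 0.40817622 0.05598405]
```

View pics/w6.png

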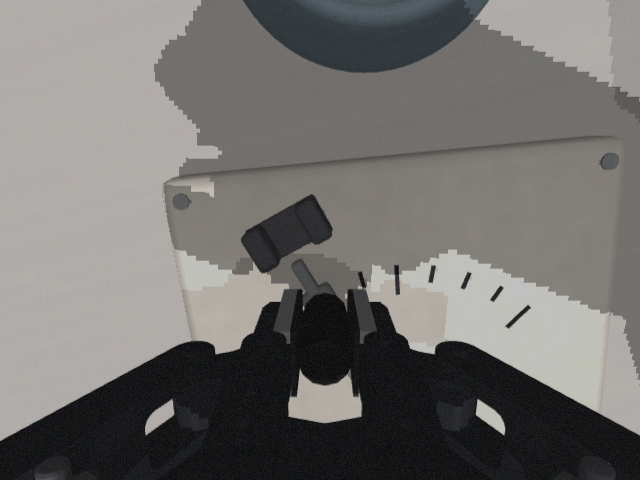

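```bash
python3 - <<'E'
from h import *
import pickle
c=pickle.load(open('w6.pkl','rb'))
A=lambda u,v,z:at(c,u,v,z)[:2]*1000
P=np.array([463,368.2])
for n,p in(('tip',A(298,262,.042)),('ears mid',A(288.5,234,.045)),('earL',A(261,249,.045)),('earR',A(316,220,.045)),('knobTCP',np.array([531,408.2])),('screwTL',A(181,202,.03)),('screwTR',A(610,161,.03))): d=p-P;print(n,np.round(p,1),np.linalg.norm(d).round(1),np.degrees(np.arctan2(d[1],d[0])).round(1))
E
```

```text
tip [549.2 420.2] 100.7 31.1
ears mid [561.7 423.8] 113.2 29.4
earL [555.4 434.8] 113.9 35.8
earR [567.5 412.9] 113.6 23.2
knobTCP [531.  408.2] 78.9 30.5
screwTL [571.4 470.8] 149.3 43.4
screwTR [591.1 291.7] 149.2 -30.9
```

Request:
{"api": "carry_out", "payload": {
  "targets": [255,0.9,-1.5,0,0,255,0,0,0,0,255,0,0,0,0,0,0,0,0,0,0,0,0,0,0,0,0,0,0,0,0,0,0,0,0,0,0,0,0,0,0,0,0,40,0,0,0,0,45,0,0,-20,-20,45,0,0,0,0,0,0,0,0,0,0,0]
}}

```text
t: 16.95
eef_pos: [0.5162, 0.3867, 0.1844]
tool_rot: [-0.0, 1.0, 0.007, 0.001]
contact_force: [0.2, -0.6, -1.0]
gripper_width: 0.999
grasp_force: 0.0
```

```bash
python3 - <<'E'
from h import *
c=cam('wrist');import pickle;pickle.dump(c,open('w7.pkl','wb'));o=bot.get_obs();print(o['eef_pos'],o['contact_force'],o['gripper_width'])
x,y=[int(v) for v in px(c,[.53,.40,.04])];print(x-150,y-112)
cv2.imwrite('pics/w7.png',cv2.resize(c['frame'][max(y-112,0):y+113,x-150:x+150,::-1],(800,600),interpolation=cv2.INTER_CUBIC))
E
```

```text
[0.51573551 0.38639369 0.18288425] [-0.51627334 -0.34975203 -0.6024992 ] 1.0008129100382201
157 98
```

View pics/w7.png

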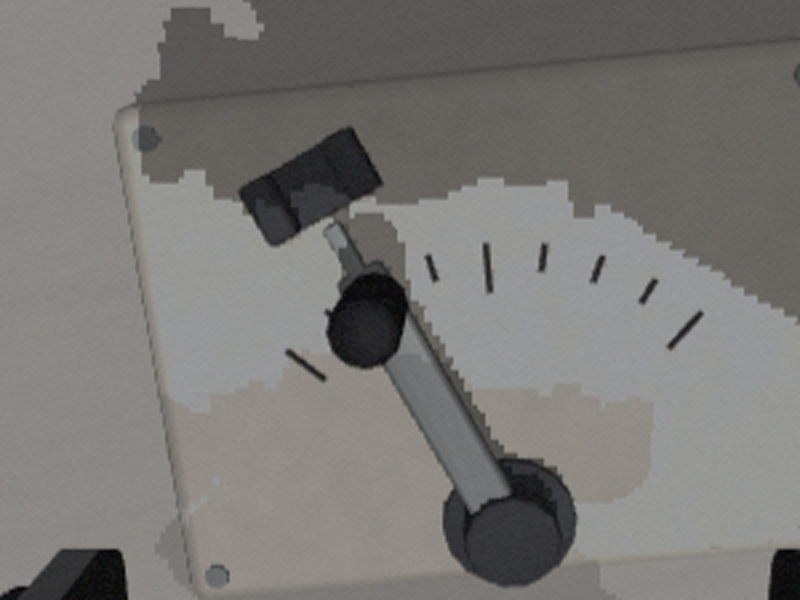

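```bash
python3 -c "
from station import bot;print(bot.hand_in())"
```

```text
the job is handed in; nothing more can be done
None
```

The job is handed in. In the last camera views the meter lies face up and flush in the fence corner, and the lever points at the middle of the marker gap. The gripper is open and clear, and I never touched the jar, bowl, brush or cup. The hand-in returned no verdict.

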